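# Nest two steel beakers in the slanted holder

## Task

Clear the two tapered open steel beakers off the oven tray: lower the tall one into the tapered sleeve of the slanted holder, then lower the short one into the tall one. Keep hold of each beaker until it just meets the wall all round, straight in line with what it goes into, and let go there; never drop it in or ram it down so that it wedges tight. Leave the canister, the mill, the utensil crock and the bottle standing where they are.

Things in the scene. Friction and masses are not known exactly. Their poses are not given: they have to be found in the camera images.
- tall_beaker: TALL open steel beaker, a cone 130 mm high; outer diameter 64 mm at the rim, 38 mm at the foot; wall and floor 4 mm; 0.11 to 0.23 kg. Starts upright on the tray. Origin: centre of the underside; z: its axis, to the mouth. Nested gently, it meets the sleeve's wall (not its floor) with its rim 43 to 46 mm above the sleeve's rim along the axis: its origin 18 to 21 mm up the sleeve's z.
- short_beaker: SHORT open steel beaker, a cone 90 mm high; outer diameter 64 mm at the rim, 46 mm at the foot; wall and floor 4 mm; 0.08 to 0.17 kg. Starts upright on the tray. Origin: centre of the underside; z: its axis, to the mouth. Nested gently, its rim stands 42 to 45 mm above the tall beaker's rim: its origin 82 to 85 mm up the tall beaker's z.
- sleeve: Tapered dark steel sleeve fixed in the slanted holder: 105 mm long, rim 64 mm outer and 56 mm inner diameter, foot 43 mm outer, wall and floor 4 mm. Leans 30 degrees from vertical, mouth towards the holder's front (-x). Origin: centre of its underside, 30 mm above the bench; z: its axis, out of the mouth (mouth centre at z = 105 mm); y: level.
- holder: Fixed sheet-metal stand of the sleeve: base plate 150 x 100 x 8 mm, two upright cheeks 100 x 4 mm and 90 mm high at y = +-44 mm and a back sheet of the same height 68 mm behind the centre. Nothing of it stands above the plane of the sleeve's mouth. Origin: centre of the underside; front towards -x.
- tray: Fixed dark oven tray, 280 x 280 mm, rim 18 mm high, wall 4 mm, floor 4 mm thick. Origin: centre of the underside. Beakers, canister and mill stand on its floor, one in each quarter.
- canister: Bystander: closed straight-sided steel canister, 67 mm in diameter at the lid, 117 mm high, with a small black knob on top (129 mm in all), loose. Origin: centre of the underside; stands upright on the tray.
- mill: Bystander: turned dark wood mill, 54 mm in diameter at the foot, 175 mm high, loose. Origin: centre of the underside; stands upright on the tray.
- crock: Bystander: white crock 90 mm in diameter, 150 mm high, with upright utensils up to 295 mm above the bench, within 35 mm of its axis; 0.95 kg, loose. Origin: centre of the underside; stands on the bench to one side of the holder.
- bottle: Bystander: clear bottle 60 mm in diameter, 190 mm high, loose. Origin: centre of the underside; stands on the bench to the other side of the holder.

How it is judged:
By the outcome, as a careful person would: the job done as asked, in the order asked, and still so for the second after the job is handed in, with the robot touching nothing.
It also fails if it takes over 72 s, if anything falls off the work surface, if the arm or the gripper's body presses on something with over 40 N, if the wrist force passes 120 N, or if a joint passes its speed limit or range.

## Robot

A 6-joint arm with a two-finger parallel gripper is mounted at the origin on the work surface. World frame = base frame: x ahead of the robot, y to its left, z up, the work surface at z = 0. Lengths are in mm, angles in rad, forces in N, time in s.
With the tool pointing down it reaches from about 350 to 775 mm from the base axis. Payload 7.3 kg.
Tool frame: the origin (TCP) lies midway between the tips of the shut fingers; the grasp point (between the pads) lies 19 mm behind it; z points along the fingers, x is the direction in which the jaws open and shut, and the axes are right-handed (so a half turn about z gives the same grasp; the last joint's range is limited). The gripper opens to 92 mm and grips with 3 to 60 N. Pads are 19 mm wide; open, the fingers measure 130 mm over their backs; the gripper's body (75 mm by 190 mm) begins 47 mm behind the grasp point.
Start: joints at [1.201, 0.342, 1.524, -0, 1.275, -0.146], TCP at [116.5, 511.93, 226.741] pointing down, gripper open.
Joint ranges: [-2.53, 2.53], [-0.77, 2.02], [0.04, 2.7], [-1, 4.14], [0.28, 2.66], [-3.11, 3.11]. Speed limits (rad/s): [2.57, 2.57, 3.14, 3.14, 3.14, 3.14].

## Interface

Orientations are given as [roll, pitch, yaw] about the fixed x, y, z axes, in that order (R = Rz(yaw) Ry(pitch) Rx(roll)).
In Python, from plant import bot gives the robot as it stands.
- The arm moves only by the shell command python3 -m pendant 'ROWS' [OPENING]. ROWS is JSON, a list of rows, each an object with "linear": the shift along the world's x, y, z in mm, a list of three; "twist": the turn about the world's z in degrees. In form: [{"linear": [x, y, z], "twist": twist}, ...]. A call has 1 to 20 rows; each row is the pose to reach, as a shift and turn from the pose commanded when the call began; what a row does not reach only later rows make up. A row lasts 1/8 s, in which the tool goes at most 62.5 mm and 10.7 degrees, less where a joint would pass 70% of its speed; a pose out of reach is approached as far as the arm can. A call with a gripper value outside its range is refused whole. OPENING is the closure in counts, from 0 (fully open) to 255 (shut), set as the call begins (- or left out, the last holds). The fingers move at their own pace and stop on an object; the grip force is fixed at half the most. Time passes only in rows, so rows that repeat a pose let the fingers close. It gives the time, the measured TCP pose, the force and the opening at its end, in the units of the state.
- bot.get_obs(): the state, without advancing time (a new reading comes with each control period).
- bot.capture(name): name is "scene" or "side" or "wrist"; returns a dict with "frame" (400x640x3 uint8, blue, green, red), "z_map" (400x640 float32, mm along the optical axis (not along the pixel's ray), 0 where there is no reading), "fx", "fy", "cx", "cy" (pixels), "rvec" (rotation vector, rad) and "tvec" (3), from world to camera coordinates, as OpenCV has them. Camera axes: x right, y down, z forward; pixel columns grow to the right and rows downward; lengths in mm; the calibration is good to about 2 mm. A picture is of the moment at which its call begins.
- bot.close_job(): hands the job in, once; it reports no verdict.
The state is a dict: "time": time; "joint_positions": joint angles; "dq": joint speeds; "tau": joint torques, N m; "tool_pos": TCP position; "tcp_rot": TCP orientation; "contact_force": force on the tool from outside, world axes, zero at the start; "moment": the same for the moment, N m; "grip_width": finger opening in mm.
Only numpy, scipy, OpenCV 4.12 (cv2) and the standard library are available. Lean on these libraries where they do the work, as an engineer would, in place of code of your own. Each camera call takes 0.05 s, during which the arm holds its last target. There are 200 camera calls.

## Working session

There is one attempt and no reset: what is moved stays moved. The work goes in short steps, Python scripts to look and compute and a shell command to move; the robot and the scene stay as the last step left them, time stands still between calls to the robot, and variables do not carry over. Pictures are saved under pics/ and viewed, about 8 in all and at most 12, crops included, and the job is handed in when it is done.

```bash
mkdir -p pics; ls; cat > h.py <<'E'
import cv2, numpy as np
from plant import bot
def cap(n):
    c=bot.capture(n); c['R']=cv2.Rodrigues(np.array(c['rvec'],float))[0]; c['t']=np.array(c['tvec'],float).ravel(); return c
def cloud(c):
    z=c['z_map']; v,u=np.indices(z.shape)
    P=np.stack([(u-c['cx'])/c['fx']*z,(v-c['cy'])/c['fy']*z,z],-1)
    W=(P-c['t'])@c['R']; W[z<=0]=np.nan; return W
def proj(c,p):
    q=c['R']@np.array(p,float)+c['t']; return q[0]/q[2]*c['fx']+c['cx'],q[1]/q[2]*c['fy']+c['cy']
def ray(c,u,v,h):
    d=c['R'].T@np.array([(u-c['cx'])/c['fx'],(v-c['cy'])/c['fy'],1]); o=-c['R'].T@c['t']
    return o+d*(h-o[2])/d[2]
E
python3 - <<'E'
from h import *
for n in ['scene','side']:
    c=cap(n); cv2.imwrite(f'pics/{n}0.png',c['frame']); print(n,c['fx'],-c['R'].T@c['t'],c['R'][2])
    W=cloud(c); np.savez(f'{n}0.npz',W=W,f=c['frame'])
print(bot.get_obs())
E
```

```text
pics
scene 480.7964037213457 [1110.56750247 -227.20532519  851.77134767] [-0.58166968  0.21456818 -0.78461511]
side 364.928964417144 [143.36751229 356.98164263 677.17871281] [ 0.51389696 -0.41290168 -0.75194555]
{'time': 0.1, 'joint_positions': array([ 1.20099939e+00,  3.42650338e-01,  1.52487452e+00, -1.52325298e-05,
        1.27538973e+00, -1.46029467e-01]), 'dq': array([-0.00034351, -0.00175029, -0.00111384, -0.00056566, -0.00123533,
        0.001355  ]), 'tau': array([ 1.20175853e-03, -4.32002699e+01, -2.44698268e+01,  7.17790006e-02,
        5.25071018e-02, -6.78706942e-05]), 'tool_pos': array([116.37412924, 511.59196547, 226.13225389]), 'tcp_rot': array([-3.14141471e+00,  1.30998522e-03,  1.34703342e+00]), 'contact_force': array([ 0.50263421,  0.00212885, -0.23553369]), 'moment': array([ 0.03330545, -0.00975401, -0.01886934]), 'grip_width': 91.78776215881007}
```

View pics/scene0.png

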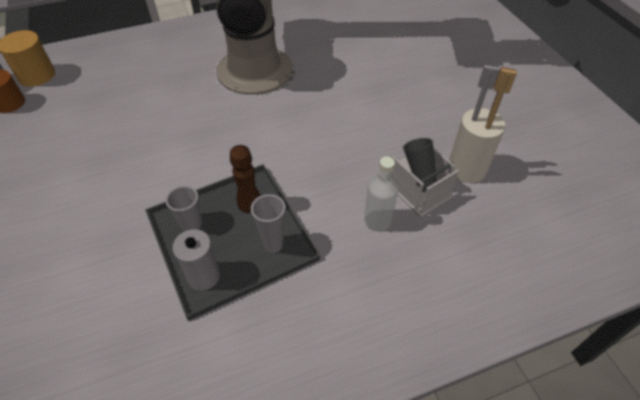

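View pics/side0.png

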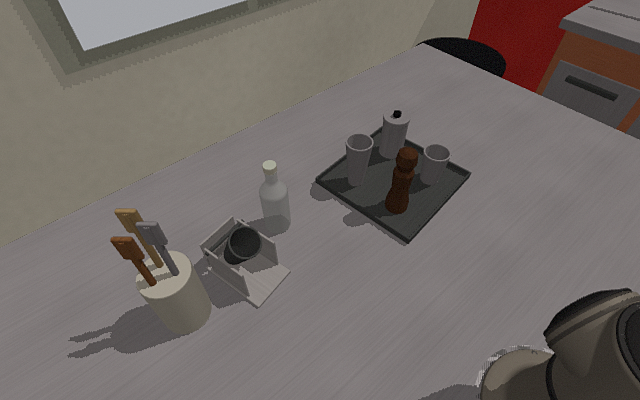

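```bash
python3 - <<'E'
from h import *
from scipy.optimize import least_squares
D={n:np.load(n+'0.npz')['W'] for n in('scene','side')}
F={n:np.load(n+'0.npz')['f'] for n in('scene','side')}
def box(n,u0,u1,v0,v1): return D[n][v0:v1,u0:u1].reshape(-1,3)
B={'tall':{'scene':(248,290,190,255),'side':(342,376,130,190)},'short':{'scene':(164,203,183,232),'side':(420,452,142,182)},
'can':{'scene':(172,220,232,292),'side':(380,410,112,160)},'mill':{'scene':(228,260,143,215),'side':(384,420,146,216)},
'bottle':{'scene':(363,398,155,232),'side':(258,292,160,232)},'crock':{'scene':(452,506,108,184),'side':(136,212,250,335)}}
for k,b in B.items():
  for n,w in b.items():
    P=box(n,*w); P=P[np.isfinite(P[:,0])]
    zt=np.nanpercentile(P[:,2],97)
    for lo,hi in((zt-12,zt+8),(40,zt-15)):
        Q=P[(P[:,2]>lo)&(P[:,2]<hi)]
        if len(Q)<8: continue
        m=np.median(Q[:,:2],0)
        r=least_squares(lambda p:np.hypot(Q[:,0]-p[0],Q[:,1]-p[1])-p[2],[*m,28],loss='soft_l1',f_scale=2).x
        print(k,n,'ztop %.0f'%zt,'z %.0f-%.0f'%(lo,hi),len(Q),r.round(1))
for n,w in(('scene',(400,445,132,190)),('side',(222,268,218,272))):
    f=F[n][w[2]:w[3],w[0]:w[1]].reshape(-1,3); P=box(n,*w)
    m=(f.max(1)<75)&np.isfinite(P[:,0]); Q=P[m]; print(n,m.sum(),np.percentile(Q,[2,50,98],axis=0).round(1).tolist())
# tray corners by height-0 rays
o=cap('scene')
for p in((147,211),(264,167),(319,257),(190,318)): print('tray',ray(o,*p,18).round(0))
# plate holder corners in side at z~8 
s=cap('side')
for p in((260,305),(291,270)): print('hold front',ray(s,*p,8).round(0))
print('mouth c',ray(s,243,243,121),ray(o,421,147,121))
for n in D:
  c=o if n=='scene' else s
  w={'scene':(370,520,90,230),'side':(130,300,200,350)}[n]
  cv2.imwrite(f'pics/{n}z.png',cv2.resize(F[n][w[2]:w[3],w[0]:w[1]],None,fx=4 if n=='scene' else 4,fy=4,interpolation=cv2.INTER_CUBIC)[:600])
E
```

```text
tall scene ztop 134 z 122-142 391 [ 579.3 -127.6   29.3]
tall scene ztop 134 z 40-119 985 [ 578.4 -128.    26.1]
tall side ztop 134 z 122-142 294 [ 576.4 -125.    29.3]
tall side ztop 134 z 40-119 636 [ 577.1 -125.8   26. ]
short scene ztop 95 z 83-103 349 [ 464.5 -275.6   29.4]
short scene ztop 95 z 40-80 588 [ 464.9 -275.6   26.7]
short side ztop 94 z 82-102 274 [ 461.8 -273.3   29.5]
short side ztop 94 z 40-79 422 [ 461.9 -273.4   26.9]
can scene ztop 130 z 118-138 905 [ 597.4 -279.1   23.2]
can scene ztop 130 z 40-115 720 [ 597.4 -278.4   31.8]
can side ztop 177 z 165-185 142 [ 459.4 -134.5   10. ]
can side ztop 177 z 40-162 896 [ 594.3 -273.3   27.1]
mill scene ztop 178 z 166-186 289 [ 460.8 -145.1   13.8]
mill scene ztop 178 z 40-163 973 [ 458.7 -144.5   20. ]
mill side ztop 177 z 165-185 259 [ 453.9 -139.    13.8]
mill side ztop 177 z 40-162 842 [ 498.6 -205.6   92.6]
bottle scene ztop 190 z 178-198 186 [599.7 100.4  10.4]
bottle scene ztop 190 z 40-175 1391 [564.6 122.4  61.5]
bottle side ztop 190 z 178-198 174 [594.9 104.1  10.7]
bottle side ztop 190 z 40-175 1186 [593.2 105.1  24.3]
crock scene ztop 173 z 161-181 98 [539.1 358.9  20.2]
crock scene ztop 173 z 40-158 2416 [542.6 355.   38.1]
crock side ztop 208 z 196-216 166 [530.4 362.1  20. ]
crock side ztop 208 z 40-193 3805 [526.4 360.4  34.4]
scene 1277 [[501.4, 189.1, 41.7], [554.0, 220.9, 97.0], [589.3, 269.6, 133.9]]
side 1237 [[498.0, 191.2, 27.2], [547.5, 214.8, 88.9], [602.5, 251.3, 135.2]]
tray [ 407. -356.   18.]
tray [377. -84.  18.]
tray [647. -51.  18.]
tray [ 683. -319.   18.]
hold front [455. 248.   8.]
hold front [477. 156.   8.]
mouth c [521.75593565 222.99136667 121.        ] [532.58072766 221.50842498 121.        ]
```

View pics/sidez.png

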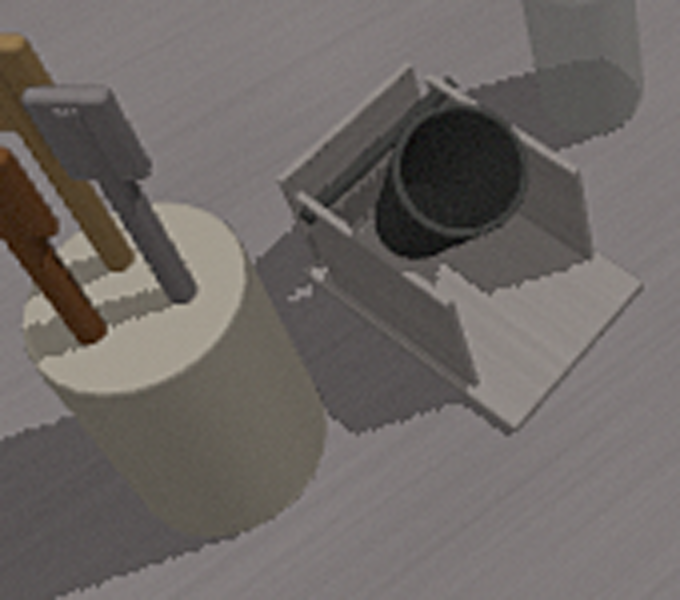

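```bash
python3 -m pendant '[{"linear":[30,-25,60],"twist":5},{"linear":[70,-58,104],"twist":12},{"linear":[115,-95,104],"twist":20},{"linear":[160,-133,104],"twist":26},{"linear":[210,-174,104],"twist":26},{"linear":[260,-216,104],"twist":26},{"linear":[310,-257,104],"twist":26},{"linear":[345,-287,104],"twist":26},{"linear":[364,-302,104],"twist":26},{"linear":[364,-302,104],"twist":26},{"linear":[364,-302,104],"twist":26},{"linear":[364,-302,104],"twist":26}]'
python3 - <<'E'
from h import *
c=cap('wrist'); cv2.imwrite('pics/w1.png',c['frame']); print(-c['R'].T@c['t'],c['R'][2]); np.savez('w1.npz',W=cloud(c),f=c['frame'])
E
```

```text
time: 1.7
tool_pos: [479.7, 210.8, 330.9]
tcp_rot: [3.141, -0.0, 1.802]
contact_force: [0.3, -0.2, -0.5]
grip_width: 91.7
[411.33230821 194.32752325 488.39709495] [ 0.25500105  0.06056006 -0.96504246]
```

View pics/w1.png

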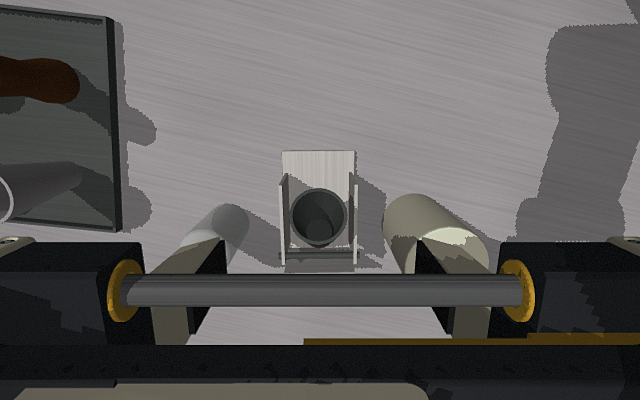

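```bash
python3 - <<'E'
from h import *
c=cap('wrist'); f=c['frame']; W=cloud(c)
hsv=cv2.cvtColor(f,cv2.COLOR_BGR2GRAY)
roi=hsv[180:250,284:352]; m=((roi<105)).astype(np.uint8)
cs,_=cv2.findContours(m,cv2.RETR_EXTERNAL,cv2.CHAIN_APPROX_NONE); k=max(cs,key=cv2.contourArea)
print('area',cv2.contourArea(k)); e=cv2.fitEllipse(k); u,v=e[0][0]+284,e[0][1]+180; print(e,u,v,ray(c,u,v,120.9))
P=W[180:250,284:352].reshape(-1,3); 
# rim by depth: points on mouth plane
yaw=np.radians(13.25)
for yw in (12.25,13.25,14.25):
  a=np.radians(yw); n=np.array([-.5*np.cos(a),-.5*np.sin(a),.866]); 
  d=P@n; d=d[np.isfinite(d)]; h,ed=np.histogram(d,bins=np.arange(np.nanmax(d)-60,np.nanmax(d)+1,2)); print(yw,ed[-20:].round(0),h[-20:])
for p in((281,151),(354,151),(356.5,264),(279.5,262)):print(ray(c,*p,8 if p[1]<200 else 90))
g=cv2.resize(f[140:275,260:400],None,fx=5,fy=4.4*1,interpolation=cv2.INTER_CUBIC); cv2.imwrite('pics/w1z.png',g)
E
```

```text
area 3708.5
((33.28638458251953, 36.4005012512207), (73.97570037841797, 81.8617935180664), 179.71292114257812) 317.28638458251953 216.4005012512207 [523.72589713 217.45614574 120.9       ]
12.25 [-210. -208. -206. -204. -202. -200. -198. -196. -194. -192. -190. -188.
 -186. -184. -182. -180. -178. -176. -174. -172.] [ 32  36  35  38  47  34  37  45  38  41  48  52  38  51  47  49  52  68
 436 166]
13.25 [-210. -208. -206. -204. -202. -200. -198. -196. -194. -192. -190. -188.
 -186. -184. -182. -180. -178. -176. -174. -172.] [ 35  35  34  38  47  37  34  46  40  41  48  52  37  49  51  48  48  74
 453 145]
14.25 [-211. -209. -207. -205. -203. -201. -199. -197. -195. -193. -191. -189.
 -187. -185. -183. -181. -179. -177. -175. -173.] [ 37  34  35  37  45  37  34  46  43  42  48  52  32  51  50  49  48  90
 457 124]
[479.00136913 155.5080556    8.        ]
[456.27865255 251.98653858   8.        ]
[581.76736472 280.21955658  90.        ]
[600.8319074  187.57381976  90.        ]
```

View pics/w1z.png

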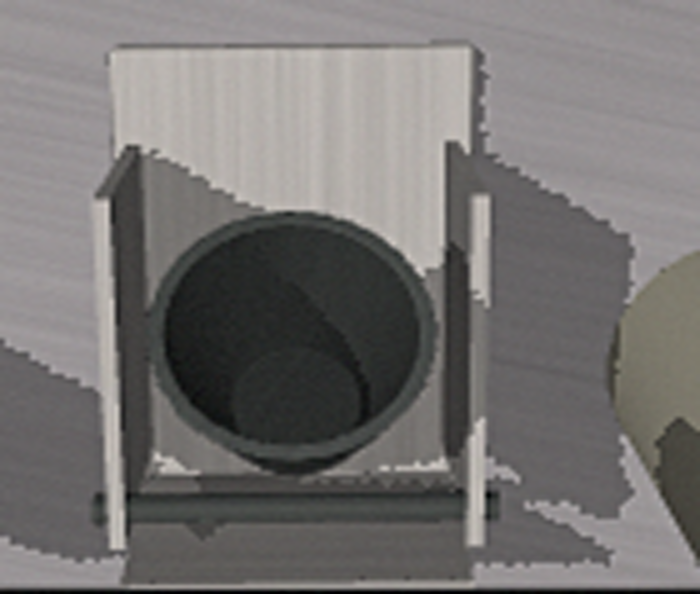

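```bash
python3 - <<'E'
from h import *
from scipy.optimize import least_squares
c=np.load('w1.npz'); W=c['W']; a=np.radians(13.25)
X=np.array([np.cos(a)*.866,np.sin(a)*.866,.5]);Y=np.array([-np.sin(a),np.cos(a),0]);n=np.cross(X,Y)
P=W[180:250,284:352].reshape(-1,3);P=P[np.isfinite(P[:,0])];d=P@n;Q=P[d>d.max()-4.0]
A=np.c_[Q[:,:2],np.ones(len(Q))];s,_,_,_=np.linalg.lstsq(A,Q[:,2],rcond=None);nn=np.array([-s[0],-s[1],1]);nn/=np.linalg.norm(nn)
print('tilt',np.degrees(np.arccos(nn[2])),'dir',np.degrees(np.arctan2(-nn[1],-nn[0])),len(Q))
q=np.c_[Q@X,Q@Y];r=least_squares(lambda p:np.hypot(*(q-p[:2]).T)-p[2],[*np.median(q,0),30],loss='soft_l1').x
C=r[0]*X+r[1]*Y+np.median(Q@n)*n; print('mouth',C,r[2],'origin',C-105*n,'axis',n)
E
```

```text
tilt 30.073874292627696 dir 13.752064778460854 573
mouth [522.5894188  217.86517649 120.46420872] 29.697649296730447 origin [573.69182987 229.89819701  29.53420872] axis [-0.48668963 -0.1146002   0.866     ]
```

```bash
python3 -m pendant '[{"linear":[15,-50,-10],"twist":-2},{"linear":[30,-100,-25],"twist":-4},{"linear":[45,-150,-40],"twist":-6},{"linear":[60,-200,-55],"twist":-6},{"linear":[75,-250,-70],"twist":-6},{"linear":[88,-300,-80],"twist":-6},{"linear":[95,-325,-80],"twist":-6},{"linear":[98,-337,-80],"twist":-6},{"linear":[98,-337,-80],"twist":-6},{"linear":[98,-337,-80],"twist":-6},{"linear":[98,-337,-80],"twist":-6}]'
python3 - <<'E'
from h import *
from scipy.optimize import least_squares
c=cap('wrist'); cv2.imwrite('pics/w2.png',c['frame']); W=cloud(c)
for nm,x,y,h in(('tall',577.5,-126.7,134),('short',463.2,-274.5,94)):
  m=(np.abs(W[...,2]-h)<3)&(np.hypot(W[...,0]-x,W[...,1]-y)<45); Q=W[m]
  if len(Q)<20: print(nm,len(Q),proj(c,(x,y,h)));continue
  r=least_squares(lambda p:np.hypot(Q[:,0]-p[0],Q[:,1]-p[1])-p[2],[x,y,30],loss='soft_l1').x; print(nm,len(Q),r,Q[:,2].mean())
m=(np.abs(W[...,2]-18)<3); Q=W[m&(W[...,0]>640)&(W[...,1]<-60)]; 
if len(Q)>20: k=np.polyfit(Q[:,1],Q[:,0],1); print('tray +x edge',len(Q),k,np.polyval(k,-190),np.percentile(Q,[1,99],axis=0))
Q=W[m&(W[...,1]>-90)&(W[...,0]<640)&(W[...,0]>390)]
if len(Q)>20: k=np.polyfit(Q[:,0],Q[:,1],1); print('tray +y edge',len(Q),k,np.polyval(k,577),np.percentile(Q,[1,99],axis=0))
E
```

```text
time: 3.18
tool_pos: [578.5, -125.9, 251.1]
tcp_rot: [3.141, -0.0, 1.698]
contact_force: [0.5, 0.7, 1.6]
grip_width: 92.0
tall 1178 [ 578.2013594  -127.11701646   29.60168035] 133.28748578908673
short 1011 [ 463.91265597 -274.86367096   29.63825879] 93.24034513827628
tray +x edge 834 [-1.23470969e-01  6.36459285e+02] 659.918769311889 [[ 642.73110111 -323.6287217    15.20466723]
 [ 676.87287295  -62.79232836   19.22016209]]
tray +y edge 1380 [   0.6218885  -326.12165761] 32.708004742168725 [[400.70181956 -81.91708002  15.12004986]
 [634.52437732 185.79696871  20.82766492]]
```

View pics/w2.png

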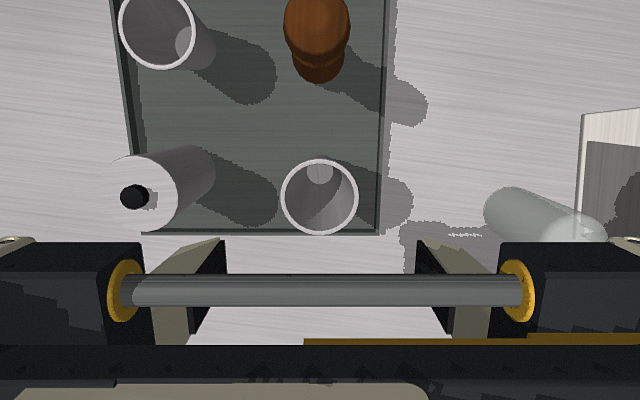

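```bash
python3 -m pendant '[{"linear":[0,-1,-40],"twist":0},{"linear":[0,-1,-80],"twist":0},{"linear":[0,-1,-120],"twist":0},{"linear":[0,-1,-141],"twist":0},{"linear":[0,-1,-141],"twist":0},{"linear":[0,-1,-141],"twist":0}]' && python3 -m pendant '[{"linear":[0,0,0],"twist":0},{"linear":[0,0,0],"twist":0},{"linear":[0,0,0],"twist":0},{"linear":[0,0,0],"twist":0},{"linear":[0,0,0],"twist":0},{"linear":[0,0,0],"twist":0},{"linear":[0,0,0],"twist":0},{"linear":[0,0,0],"twist":0}]' 255
```

```text
time: 3.98
tool_pos: [579.2, -128.1, 111.0]
tcp_rot: [3.14, 0.001, 1.696]
contact_force: [0.6, -0.2, 1.0]
grip_width: 91.8
time: 4.97
tool_pos: [578.7, -128.0, 110.1]
tcp_rot: [3.141, 0.0, 1.696]
contact_force: [-1.1, 1.1, 6.1]
grip_width: 62.6
```

```bash
python3 -m pendant '[{"linear":[0,0,15],"twist":0},{"linear":[0,0,35],"twist":0},{"linear":[15,-3,40],"twist":0},{"linear":[40,-8,40],"twist":0},{"linear":[65,-12,40],"twist":0},{"linear":[90,-17,40],"twist":0},{"linear":[108,-20,40],"twist":0},{"linear":[116,-22,40],"twist":0},{"linear":[116,-22,25],"twist":0},{"linear":[116,-22,5],"twist":0},{"linear":[116,-22,-2],"twist":0},{"linear":[116,-22,-2],"twist":0}]' && python3 -m pendant '[{"linear":[-10,-1,0],"twist":0},{"linear":[-18,-2,0],"twist":0},{"linear":[-26,-3,0],"twist":0},{"linear":[-34,-4,0],"twist":0},{"linear":[-40,-5,0],"twist":0},{"linear":[-40,-5,0],"twist":0}]'
cat >> h.py <<'E'
from scipy.optimize import least_squares
def cone(W,c0,ax0,H,rf,margin=12):
    """fit cone (outer surface) foot-centre and axis to the cloud near a guess"""
    c0=np.array(c0,float);ax0=np.array(ax0,float);P=W.reshape(-1,3);P=P[np.isfinite(P[:,0])]
    def rs(p,P):
        a=np.array([p[3],p[4],1]);a/=np.linalg.norm(a);q=P-p[:3];s=q@a
        return s,np.linalg.norm(q-s[:,None]*a,axis=1)-(rf+.1*s)
    p=np.r_[c0,ax0[:2]/ax0[2]]
    for tol in(margin,6,4):
        s,d=rs(p,P);Q=P[(s>3)&(s<H-3)&(np.abs(d)<tol)&(P[:,2]>22)]
        # hold foot centre's along-axis position: it is not seen by the side wall
        g=lambda x:np.r_[rs(x,Q)[1],.3*((x[:3]-p[:3])@ax0)]
        p=least_squares(g,p,loss='soft_l1').x
    a=np.array([p[3],p[4],1]);a/=np.linalg.norm(a)
    return p[:3],a,len(Q),np.abs(rs(p,Q)[1]).mean()
def tilt(a): return 'tilt %.1f lean-away dir %.1f'%(np.degrees(np.arccos(a[2])),np.degrees(np.arctan2(-a[1],-a[0])))
E
python3 - <<'E'
from h import *
for n in('scene','side'):
    c=cap(n); W=cloud(c)
    cv2.imwrite(f'pics/{n}3.png',c['frame'])
    for th in(0,.3):
        a=np.array([-np.sin(th),-.1*np.sin(th),np.cos(th)]); c0=np.array([655,-155,132])-130*a
        p,a,k,e=cone(W,c0,a,130,19); print(n,p.round(1),tilt(a),k,e)
o=bot.get_obs(); print(o['contact_force'],o['grip_width'],o['tool_pos'])
E
```

```text
time: 6.48
tool_pos: [694.0, -150.0, 107.6]
tcp_rot: [-3.141, -0.0, 1.696]
contact_force: [0.5, 0.4, -1.7]
grip_width: 62.2
time: 7.22
tool_pos: [654.3, -155.2, 108.1]
tcp_rot: [3.141, 0.0, 1.696]
contact_force: [2.0, 0.3, -0.3]
grip_width: 62.2
scene [ 678.5 -152.3   24.9] tilt 12.6 lean-away dir 8.7 1478 0.8303984524975362
scene [ 678.5 -152.3   24.9] tilt 12.6 lean-away dir 8.7 1478 0.8303988520793737
side [ 675.3 -149.1   23.9] tilt 12.4 lean-away dir 10.9 678 0.9494492105858575
side [ 675.3 -149.1   23.9] tilt 12.4 lean-away dir 10.9 678 0.9494498000942896
[ 0.67926078  0.37121619 -0.15847505] 62.533993317149445 [ 654.65349166 -155.15686587  107.87789976]
```

View pics/scene3.png

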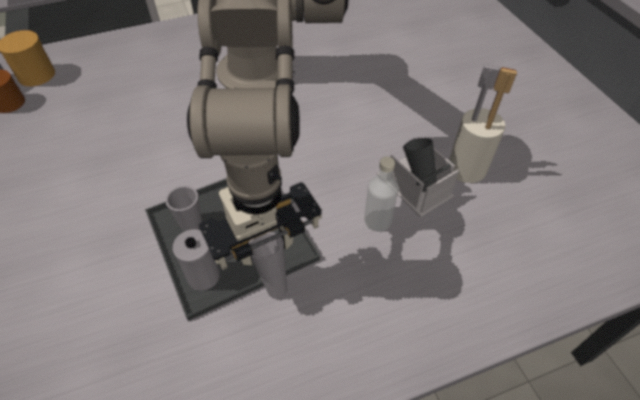

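```bash
python3 -m pendant '[{"linear":[-8,-1,0],"twist":0},{"linear":[-16,-2,0],"twist":0},{"linear":[-24,-3,0],"twist":0},{"linear":[-32,-4,0],"twist":0},{"linear":[-40,-5,0],"twist":0},{"linear":[-40,-5,0],"twist":0}]' && python3 -m pendant '[{"linear":[0,0,10],"twist":0},{"linear":[0,0,30],"twist":0},{"linear":[0,0,60],"twist":0},{"linear":[0,0,60],"twist":0},{"linear":[0,0,60],"twist":0}]'
python3 - <<'E'
from h import *
for n in('scene','side'):
    c=cap(n); W=cloud(c)
    th=.5; a=np.array([-np.sin(th),-.1*np.sin(th),np.cos(th)]); c0=np.array([615,-160,192])-130*a
    p,a,k,e=cone(W,c0,a,130,19); print(n,p.round(1),(p+130*a).round(1),tilt(a),k,e)
o=bot.get_obs(); print(o['contact_force'],o['grip_width'],o['tool_pos'])
E
```

```text
time: 8.07
tool_pos: [613.9, -160.2, 108.1]
tcp_rot: [-3.141, -0.0, 1.696]
contact_force: [1.7, 0.2, 0.1]
grip_width: 62.1
time: 8.7
tool_pos: [613.9, -159.8, 166.7]
tcp_rot: [-3.14, -0.001, 1.696]
contact_force: [1.3, -0.2, -2.2]
grip_width: 62.1
scene [ 663.7 -153.3   91.4] [ 605.6 -161.7  207.4] tilt 26.8 lean-away dir 8.2 1913 0.9391161732012665
side [ 661.3 -150.3   89.3] [ 603.8 -158.8  205.6] tilt 26.6 lean-away dir 8.4 715 0.9096696196982365
[-0.47449536 -0.12777298 -2.65081552] 62.436755442023454 [ 613.68677439 -159.76801503  166.12912572]
```

```bash
python3 -m pendant '[{"linear":[10,1,-30],"twist":0},{"linear":[10,1,-60],"twist":0},{"linear":[4,0,-60],"twist":0},{"linear":[-4,0,-60],"twist":0},{"linear":[-9,-1,-61],"twist":0},{"linear":[-9,-1,-61],"twist":0},{"linear":[-9,-1,-30],"twist":0},{"linear":[-9,-1,10],"twist":0},{"linear":[-9,-1,10],"twist":0},{"linear":[-9,-1,10],"twist":0}]'
python3 - <<'E'
from h import *
for n in('scene','side'):
    c=cap(n); W=cloud(c)
    th=.5; a=np.array([-np.sin(th),-.1*np.sin(th),np.cos(th)]); c0=np.array([605,-160,200])-130*a
    p,a,k,e=cone(W,c0,a,130,19); print(n,p.round(1),(p+130*a).round(1),tilt(a),k,e)
o=bot.get_obs(); print(o['contact_force'],o['grip_width'],o['tool_pos'])
E
```

```text
time: 10.05
tool_pos: [604.7, -160.9, 176.9]
tcp_rot: [-3.14, -0.001, 1.696]
contact_force: [-0.8, 0.1, -1.8]
grip_width: 62.2
scene [ 657.4 -154.   102.7] [ 596.  -162.7  217. ] tilt 28.5 lean-away dir 8.1 1984 0.9442221174171205
side [ 654.9 -150.8  100.4] [ 594.5 -160.   215.2] tilt 28.1 lean-away dir 8.6 742 0.8852316831900501
[-0.9253696  -0.93157455 -1.84972132] 62.06508058565104 [ 604.5279056  -160.77361633  176.06168935]
```

```bash
python3 -m pendant '[{"linear":[0,0,40],"twist":0},{"linear":[-10,10,85],"twist":0},{"linear":[-30,30,120],"twist":2},{"linear":[-60,60,124],"twist":4},{"linear":[-90,95,124],"twist":6},{"linear":[-115,135,124],"twist":6},{"linear":[-135,180,124],"twist":6},{"linear":[-148,225,124],"twist":6},{"linear":[-152,270,124],"twist":6},{"linear":[-152,312,124],"twist":6},{"linear":[-152,345,124],"twist":6},{"linear":[-152,360,124],"twist":6},{"linear":[-152,362,110],"twist":6},{"linear":[-152,362,80],"twist":6},{"linear":[-152,362,54],"twist":6},{"linear":[-152,362,46],"twist":6},{"linear":[-152,362,46],"twist":6},{"linear":[-152,362,46],"twist":6}]'
cat > chk.py <<'E'
import sys; from h import *
# usage: chk.py H rf D pivotoff : cone fit against sleeve axis
H,rf=float(sys.argv[1]),float(sys.argv[2])
M=np.array([523,217.7,120.9]); n=np.array([-.4866,-.1146,.866]); X=np.array([.8429,.1985,.5]); Y=np.array([-.2292,.9734,0])
o=bot.get_obs(); t=o['tool_pos']; r=t+[0,0,24]
print('tcp',t.round(1),'yaw',np.degrees(o['tcp_rot'][2]).round(1),'F',o['contact_force'].round(1),'w',o['grip_width'].round(1))
d=r-M; print('pivot in sleeve mouth frame x,y,z',(d@X).round(1),(d@Y).round(1),(d@n).round(1))
for k in ('scene','side','wrist'):
    c=cap(k); W=cloud(c); cv2.imwrite(f'pics/chk_{k}.png',c['frame'])
    try:
        p,a,m,e=cone(W,r-H*n,n,H,rf,8); q=p-M
        q0=q-(q@n)*n*1; f=p+a*(((M-p)@n)/(a@n))-M; rr=p+a*(((r-p)@n)/(a@n))-r
        print(k,tilt(a),'axis at mouth plane x,y %.1f %.1f'%(f@X,f@Y),'axis at rim vs pivot %.1f %.1f'%(rr@X,rr@Y),m,e.round(2))
    except Exception as ex: print(k,ex)
E
python3 chk.py 130 19
```

```text
time: 12.4
tool_pos: [454.1, 200.8, 224.7]
tcp_rot: [3.14, -0.0, 1.8]
contact_force: [0.4, 0.4, -1.8]
grip_width: 62.4Traceback (most recent call last):
  File "chk.py", line 6, in <module>
    print('tcp',t.round(1),'yaw',np.degrees(o['tcp_rot'][2]).round(1),'F',o['contact_force'].round(1),'w',o['grip_width'].round(1))
                                                                                                          ^^^^^^^^^^^^^^^^^^^^^
AttributeError: 'float' object has no attribute 'round'
```

```bash
sed -i "s/o\['grip_width'\].round(1)/round(o['grip_width'],1)/" chk.py; python3 chk.py 130 19
```

```text
tcp [454.1 200.8 224.7] yaw 103.2 F [ 0.4  0.4 -1.8] w 62.4
pivot in sleeve mouth frame x,y,z 2.5 -0.7 146.1
scene tilt 28.9 lean-away dir 14.2 axis at mouth plane x,y -1.1 -0.6 axis at rim vs pivot -0.6 -1.1 1506 1.09
side tilt 28.8 lean-away dir 15.3 axis at mouth plane x,y -2.3 4.2 axis at rim vs pivot -1.5 2.4 929 0.8
wrist tilt 29.2 lean-away dir 14.8 axis at mouth plane x,y -1.7 1.0 axis at rim vs pivot -2.1 -0.2 11445 0.69
```

View pics/chk_side.png

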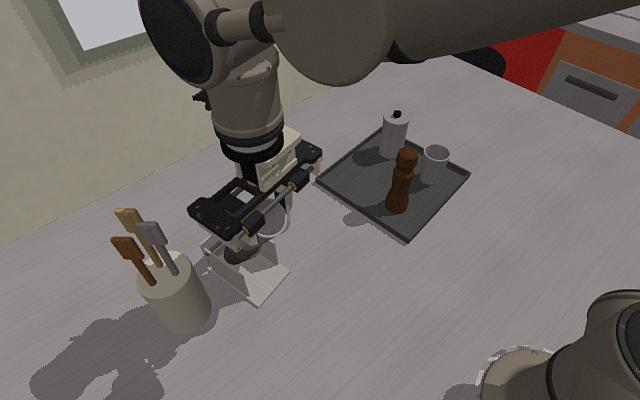

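```bash
python3 -m pendant '[{"linear":[4,1,-7],"twist":0},{"linear":[9,2,-16],"twist":0},{"linear":[14,3,-25],"twist":0},{"linear":[19,4.5,-34],"twist":0},{"linear":[24,5.7,-43],"twist":0},{"linear":[29,6.8,-52],"twist":0},{"linear":[34,8,-60.5],"twist":0},{"linear":[34,8,-60.5],"twist":0},{"linear":[34,8,-60.5],"twist":0}]' && python3 chk.py 130 19
```

```text
time: 13.68
tool_pos: [487.5, 208.9, 163.4]
tcp_rot: [3.141, -0.0, 1.801]
contact_force: [-0.1, 0.7, -1.7]
grip_width: 62.1
tcp [487.5 208.9 163.4] yaw 103.2 F [-0.1  0.7 -1.7] w 62.1
pivot in sleeve mouth frame x,y,z 1.6 -0.4 75.8
scene tilt 34.0 lean-away dir 8.0 axis at mouth plane x,y 5.2 -4.7 axis at rim vs pivot -1.6 -0.4 1209 1.64
side tilt 25.9 lean-away dir 19.3 axis at mouth plane x,y -3.3 6.5 axis at rim vs pivot 0.7 3.3 836 1.23
wrist tilt 29.1 lean-away dir 14.7 axis at mouth plane x,y -1.4 0.2 axis at rim vs pivot -1.8 -0.4 11441 0.69
```

```bash
cat > rim.py <<'E'
from h import *
# rim ring from the wrist cloud: height over the sleeve mouth along n, using the plane-aligned top band near pivot
M=np.array([523,217.7,120.9]); n=np.array([-.4866,-.1146,.866]); X=np.array([.8429,.1985,.5]); Y=np.array([-.2292,.9734,0])
import sys; g=float(sys.argv[1])
c=cap('wrist'); W=cloud(c); P=W[np.isfinite(W[...,0])]-M; q=np.c_[P@X,P@Y,P@n]
r=np.hypot(q[:,0],q[:,1]); s=q[(r>26)&(r<34)&(abs(q[:,2]-g)<14)]
h,e=np.histogram(s[:,2],bins=np.arange(g-14,g+14,1)); i=h.argmax(); b=s[abs(s[:,2]-e[i]-.5)<3]
A=np.c_[b[:,:2],np.ones(len(b))]; k=np.linalg.lstsq(A,b[:,2],rcond=None)[0]
f=least_squares(lambda p:np.hypot(b[:,0]-p[0],b[:,1]-p[1])-p[2],[0,0,30],loss='soft_l1').x
print('rim height',np.median(b[:,2]).round(1),'n',len(b),'slopes deg x,y',np.degrees(k[:2]).round(1),'centre,r',f.round(1),h.tolist())
o=bot.get_obs(); d=o['tool_pos']+[0,0,24]-M; print('pivot',(d@X).round(1),(d@Y).round(1),(d@n).round(1),'F axial %.1f x %.1f y %.1f'%(o['contact_force']@n,o['contact_force']@X,o['contact_force']@Y),'mom',o['moment'].round(2))
E
python3 -m pendant '[{"linear":[3,0.7,-5],"twist":0},{"linear":[5.8,1.4,-10],"twist":0},{"linear":[8.3,2,-15],"twist":0},{"linear":[9.7,2.3,-17.3],"twist":0},{"linear":[9.7,2.3,-17.3],"twist":0},{"linear":[9.7,2.3,-17.3],"twist":0}]' && python3 rim.py 56
```

```text
time: 14.58
tool_pos: [497.2, 211.2, 146.0]
tcp_rot: [3.142, -0.0, 1.801]
contact_force: [0.4, 0.4, -2.1]
grip_width: 62.3
rim height 55.3 n 3182 slopes deg x,y [-0.7  0.5] centre,r [-0.3 -0.7 29.4] [155, 133, 139, 179, 157, 166, 161, 192, 193, 183, 177, 286, 835, 1354, 548, 50, 30, 33, 25, 38, 35, 29, 33, 39, 37, 33, 29]
pivot 1.6 -0.4 55.9 F axial -2.3 x -0.4 y 0.6 mom [ 0.04  0.04 -0.03]
```

```bash
python3 -m pendant '[{"linear":[1.5,0.5,-2.5],"twist":0},{"linear":[2.9,1,-5],"twist":0},{"linear":[3.9,1.2,-7],"twist":0},{"linear":[3.9,1.2,-7],"twist":0},{"linear":[3.9,1.2,-7],"twist":0}]' && python3 rim.py 47
```

```text
time: 15.25
tool_pos: [501.1, 212.4, 138.9]
tcp_rot: [3.142, -0.0, 1.801]
contact_force: [-0.1, -0.3, -1.3]
grip_width: 62.5
rim height 47.1 n 3130 slopes deg x,y [-0.4  0.4] centre,r [-0.4 -0.4 29.5] [127, 153, 162, 168, 153, 164, 175, 177, 167, 187, 203, 195, 329, 1044, 1304, 302, 36, 32, 37, 32, 29, 42, 38, 32, 36, 33, 27]
pivot 1.5 -0.1 47.7 F axial -2.2 x -1.0 y 1.3 mom [ 0.08  0.03 -0.02]
```

```bash
python3 -m pendant '[{"linear":[0.5,0.1,-0.9],"twist":0},{"linear":[0.5,0.1,-0.9],"twist":0},{"linear":[0.5,0.1,-0.9],"twist":0}]' && python3 rim.py 46|tail -1; python3 -m pendant '[{"linear":[0.5,0.1,-0.9],"twist":0},{"linear":[0.5,0.1,-0.9],"twist":0},{"linear":[0.5,0.1,-0.9],"twist":0}]' && python3 rim.py 45
```

```text
time: 15.68
tool_pos: [501.6, 212.6, 138.0]
tcp_rot: [3.142, -0.0, 1.801]
contact_force: [1.0, -0.1, -2.4]
grip_width: 62.3
pivot 1.5 -0.1 46.6 F axial -1.4 x -1.3 y 0.2 mom [ 0.08 -0.01  0.01]
time: 16.1
tool_pos: [502.1, 212.6, 137.1]
tcp_rot: [-3.142, -0.0, 1.801]
contact_force: [0.5, -0.2, -2.4]
grip_width: 62.5
rim height 45.0 n 3115 slopes deg x,y [-0.2  0.5] centre,r [-0.4 -0.5 29.5] [152, 145, 144, 160, 175, 170, 167, 179, 168, 201, 186, 193, 333, 1119, 1249, 269, 35, 34, 31, 26, 36, 32, 45, 31, 31, 38, 29]
pivot 1.5 -0.1 45.6 F axial -1.2 x -1.4 y -0.4 mom [ 0.08 -0.03  0.03]
```

```bash
python3 -m pendant '[{"linear":[0.3,0.1,-0.5],"twist":0},{"linear":[0.3,0.1,-0.5],"twist":0},{"linear":[0.3,0.1,-0.5],"twist":0}]' && python3 rim.py 45; python3 -m pendant '[{"linear":[0.3,0.1,-0.5],"twist":0},{"linear":[0.3,0.1,-0.5],"twist":0},{"linear":[0.3,0.1,-0.5],"twist":0}]' && python3 rim.py 44
```

```text
time: 16.52
tool_pos: [502.4, 212.7, 136.6]
tcp_rot: [3.142, -0.0, 1.801]
contact_force: [0.5, -0.3, -1.3]
grip_width: 62.1
rim height 44.4 n 3203 slopes deg x,y [-0.2  0.4] centre,r [-0.4 -0.5 29.4] [141, 163, 153, 179, 176, 158, 181, 176, 180, 181, 193, 251, 675, 1475, 603, 72, 41, 28, 31, 42, 33, 26, 34, 26, 39, 28, 36]
pivot 1.5 -0.1 45.0 F axial -0.9 x -1.3 y -0.4 mom [ 0.05 -0.04  0.04]
time: 16.95
tool_pos: [502.7, 212.8, 136.1]
tcp_rot: [-3.142, -0.0, 1.801]
contact_force: [-0.2, 0.0, -1.8]
grip_width: 62.1
rim height 43.8 n 3246 slopes deg x,y [-0.1  0.4] centre,r [-0.4 -0.4 29.4] [145, 149, 162, 161, 169, 162, 184, 169, 188, 183, 196, 197, 416, 1266, 1092, 158, 33, 41, 32, 30, 37, 36, 29, 34, 36, 37, 35]
pivot 1.5 -0.1 44.4 F axial -1.8 x -1.2 y 0.4 mom [-0.02  0.05 -0.03]
```

```bash
python3 -m pendant '[{"linear":[0.3,0.1,-0.5],"twist":0},{"linear":[0.3,0.1,-0.5],"twist":0},{"linear":[0.3,0.1,-0.5],"twist":0}]' && python3 rim.py 44; python3 -m pendant '[{"linear":[0.3,0.1,-0.5],"twist":0},{"linear":[0.3,0.1,-0.5],"twist":0},{"linear":[0.3,0.1,-0.5],"twist":0}]' && python3 rim.py 43
```

```text
time: 17.38
tool_pos: [502.9, 212.9, 135.6]
tcp_rot: [-3.141, -0.0, 1.801]
contact_force: [-0.7, -0.0, -1.2]
grip_width: 62.4
rim height 43.3 n 3157 slopes deg x,y [-0.1  0.4] centre,r [-0.4 -0.4 29.4] [149, 154, 156, 164, 167, 171, 178, 175, 178, 193, 202, 250, 844, 1422, 474, 48, 34, 36, 28, 41, 32, 35, 29, 28, 37, 41, 32]
pivot 1.5 -0.1 43.9 F axial -0.5 x -0.7 y 0.2 mom [-0.11  0.15 -0.05]
time: 17.8
tool_pos: [503.1, 213.0, 135.2]
tcp_rot: [-3.141, -0.0, 1.801]
contact_force: [-3.3, -1.3, 3.6]
grip_width: 62.2
rim height 42.8 n 3298 slopes deg x,y [-0.1  0.4] centre,r [-0.5 -0.3 29.3] [149, 146, 146, 175, 156, 181, 158, 161, 185, 190, 191, 208, 378, 1206, 1169, 204, 33, 31, 41, 30, 37, 30, 29, 39, 43, 32, 43]
pivot 1.4 -0.0 43.4 F axial 4.5 x -0.6 y -1.0 mom [-0.26  0.56 -0.05]
```

```bash
python3 -m pendant '[{"linear":[-0.1,0,0.2],"twist":0},{"linear":[-0.1,0,0.2],"twist":0},{"linear":[-0.1,0,0.2],"twist":0},{"linear":[-0.1,0,0.2],"twist":0},{"linear":[-0.1,0,0.2],"twist":0},{"linear":[-0.1,0,0.2],"twist":0}]' 0 && python3 rim.py 43; python3 -m pendant '[{"linear":[-2,0,20],"twist":0},{"linear":[-4,0,50],"twist":0},{"linear":[-10,0,90],"twist":0},{"linear":[-20,0,120],"twist":0},{"linear":[-20,0,120],"twist":0},{"linear":[-20,0,120],"twist":0}]' && python3 rim.py 43; python3 chk.py 130 19 | tail -1; cp pics/chk_wrist.png pics/w5.png
```

```text
time: 18.6
tool_pos: [503.2, 213.0, 135.3]
tcp_rot: [3.142, -0.0, 1.801]
contact_force: [0.3, -0.1, 0.3]
grip_width: 91.6
rim height 42.8 n 3340 slopes deg x,y [0.1 0.4] centre,r [-1.  -0.4 29.3] [102, 132, 141, 139, 149, 170, 176, 174, 206, 180, 199, 200, 390, 1242, 1235, 183, 0, 0, 0, 0, 0, 0, 0, 0, 0, 0, 0]
pivot 1.6 -0.0 43.4 F axial 0.1 x 0.1 y -0.7 mom [ 0.02 -0.01  0.02]
time: 19.4
tool_pos: [482.9, 212.9, 254.5]
tcp_rot: [-3.141, 0.0, 1.801]
contact_force: [0.5, -0.5, -0.1]
grip_width: 92.0
rim height 42.8 n 1391 slopes deg x,y [0.4 0.4] centre,r [-0.5 -0.3 29.5] [45, 51, 48, 47, 40, 63, 48, 53, 51, 68, 49, 65, 147, 573, 497, 82, 1, 0, 0, 0, 0, 0, 0, 0, 0, 0, 0]
pivot 43.8 4.5 156.2 F axial -0.7 x 0.1 y 0.6 mom [0.04 0.04 0.02]
wrist tilt 90.0 lean-away dir -80.6 axis at mouth plane x,y 177.4 2499.8 axis at rim vs pivot -137.0 -2174.2 0 nanh.py:28: RuntimeWarning: Mean of empty slice.
  return p[:3],a,len(Q),np.abs(rs(p,Q)[1]).mean()
  ret = ret.dtype.type(ret / rcount)
```

View pics/w5.png

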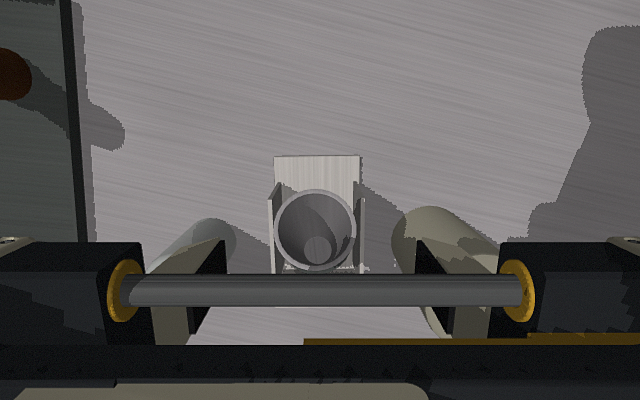

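```bash
python3 -m pendant '[{"linear":[0,-30,0],"twist":0},{"linear":[0,-75,0],"twist":-6},{"linear":[0,-125,0],"twist":-14},{"linear":[0,-175,0],"twist":-22},{"linear":[-5,-225,0],"twist":-30},{"linear":[-10,-275,0],"twist":-38},{"linear":[-14,-325,0],"twist":-46},{"linear":[-19,-375,0],"twist":-53},{"linear":[-19,-425,0],"twist":-53},{"linear":[-19,-465,0],"twist":-53},{"linear":[-19,-488,-20],"twist":-53},{"linear":[-19,-488,-20],"twist":-53},{"linear":[-19,-488,-20],"twist":-53},{"linear":[-19,-488,-20],"twist":-53}]'
python3 - <<'E'
from h import *
c=cap('wrist'); W=cloud(c)
for nm,x,y,h in(('short',463.9,-274.9,94),):
  m=(np.abs(W[...,2]-h)<3)&(np.hypot(W[...,0]-x,W[...,1]-y)<45); Q=W[m]
  r=least_squares(lambda p:np.hypot(Q[:,0]-p[0],Q[:,1]-p[1])-p[2],[x,y,30],loss='soft_l1').x if len(Q)>20 else 0; print(nm,len(Q),r)
for nm,x,y,h in(('mill',458,-143,177),('can',597,-277,119)):
  m=(np.abs(W[...,2]-h)<8)&(np.hypot(W[...,0]-x,W[...,1]-y)<45); print(nm,m.sum(),W[m].mean(0) if m.any() else '')
E
```

```text
time: 21.35
tool_pos: [464.6, -274.2, 236.0]
tcp_rot: [3.141, -0.0, 0.877]
contact_force: [0.7, 0.3, 0.9]
grip_width: 91.8
short 1008 [ 463.43661253 -275.44430086   29.59549288]
mill 3751 [ 456.25611732 -146.17993346  175.01409098]
can 1478 [ 600.48120444 -288.90394111  120.59046823]
```

```bash
python3 -m pendant '[{"linear":[-1,-1,-40],"twist":0},{"linear":[-1,-1,-85],"twist":0},{"linear":[-1,-1,-125],"twist":0},{"linear":[-1,-1,-155],"twist":0},{"linear":[-1,-1,-164],"twist":0},{"linear":[-1,-1,-164],"twist":0},{"linear":[-1,-1,-164],"twist":0}]' && python3 -m pendant '[{"linear":[0,0,0],"twist":0},{"linear":[0,0,0],"twist":0},{"linear":[0,0,0],"twist":0},{"linear":[0,0,0],"twist":0},{"linear":[0,0,0],"twist":0},{"linear":[0,0,0],"twist":0},{"linear":[0,0,0],"twist":0}]' 255
```

```text
time: 22.28
tool_pos: [464.0, -276.4, 72.8]
tcp_rot: [3.139, -0.0, 0.876]
contact_force: [0.7, -0.0, -0.1]
grip_width: 91.6
time: 23.15
tool_pos: [463.4, -276.0, 71.5]
tcp_rot: [3.141, -0.0, 0.876]
contact_force: [0.6, 0.3, 2.2]
grip_width: 62.4
```

```bash
python3 -m pendant '[{"linear":[0,0,20],"twist":0},{"linear":[0,0,55],"twist":0},{"linear":[0,0,95],"twist":0},{"linear":[0,0,130],"twist":0},{"linear":[20,10,140],"twist":8},{"linear":[50,26,140],"twist":16},{"linear":[85,45,140],"twist":24},{"linear":[120,63,140],"twist":32},{"linear":[155,82,140],"twist":40},{"linear":[190,100,140],"twist":47},{"linear":[220,116,140],"twist":47},{"linear":[236,125,140],"twist":47},{"linear":[242,128,130],"twist":47},{"linear":[242,128,95],"twist":47},{"linear":[242,128,55],"twist":47},{"linear":[242,128,20],"twist":47},{"linear":[242,128,0],"twist":47},{"linear":[242,128,-1],"twist":47},{"linear":[242,128,-1],"twist":47}]' && python3 -m pendant '[{"linear":[-12,-1.5,0],"twist":0},{"linear":[-20,-2.5,0],"twist":0},{"linear":[-28,-3.5,0],"twist":0},{"linear":[-36,-4.5,0],"twist":0},{"linear":[-44,-5.5,0],"twist":0},{"linear":[-52,-6.5,0],"twist":0},{"linear":[-60,-7.5,0],"twist":0},{"linear":[-67,-8,0],"twist":0},{"linear":[-67,-8,0],"twist":0}]' && python3 -m pendant '[{"linear":[0,0,20],"twist":0},{"linear":[0,0,50],"twist":0},{"linear":[0,0,80],"twist":0},{"linear":[0,0,80],"twist":0},{"linear":[0,0,80],"twist":0}]'
python3 - <<'E'
from h import *
o=bot.get_obs();t=o['tool_pos']+[0,0,22.5]
for n in('scene','side','wrist'):
    c=cap(n); W=cloud(c)
    th=.5; a=np.array([-np.sin(th),-.1*np.sin(th),np.cos(th)])
    p,a,k,e=cone(W,t-90*a,a,90,23); q=p+a*(((t-p)@a)); print(n,'axis-pivot',(q-t).round(1),tilt(a),k,e)
print(o['contact_force'],o['grip_width'],o['tool_pos'])
E
```

```text
time: 25.52
tool_pos: [704.7, -148.4, 70.1]
tcp_rot: [-3.141, -0.0, 1.696]
contact_force: [-0.1, 0.5, -1.3]
grip_width: 62.4
time: 26.65
tool_pos: [637.5, -155.9, 70.2]
tcp_rot: [-3.141, -0.001, 1.696]
contact_force: [1.1, 0.8, 0.8]
grip_width: 62.3
time: 27.28
tool_pos: [637.2, -155.6, 148.5]
tcp_rot: [-3.139, -0.002, 1.696]
contact_force: [-0.1, -0.2, -1.6]
grip_width: 62.5
scene axis-pivot [ 0.6 -0.6  0.3] tilt 29.6 lean-away dir 7.5 1405 0.9587448652672159
side axis-pivot [-1.3  2.1 -0.5] tilt 28.8 lean-away dir 9.0 520 0.9488831117678131
wrist axis-pivot [-1.1 -0.6 -0.7] tilt 30.1 lean-away dir 8.3 9543 0.7962151060810739
[-0.05999748 -0.23973138 -1.62945931] 62.54004688391074 [ 637.20523669 -155.59868048  148.53349502]
```

```bash
sed -i 's/\[0,0,24\]/[0,0,22.5]/' rim.py chk.py; python3 -m pendant '[{"linear":[0,0,40],"twist":0},{"linear":[-12,12,85],"twist":0},{"linear":[-35,35,125],"twist":2},{"linear":[-65,65,150],"twist":4},{"linear":[-100,100,150],"twist":6},{"linear":[-130,140,150],"twist":6},{"linear":[-155,180,150],"twist":6},{"linear":[-175,222,150],"twist":6},{"linear":[-186,266,150],"twist":6},{"linear":[-186,308,150],"twist":6},{"linear":[-186,340,150],"twist":6},{"linear":[-186,356,145],"twist":6},{"linear":[-186,356,120],"twist":6},{"linear":[-186,356,92],"twist":6},{"linear":[-186,356,78.5],"twist":6},{"linear":[-186,356,78.5],"twist":6},{"linear":[-186,356,78.5],"twist":6}]'; python3 chk.py 90 23; python3 rim.py 148
```

```text
time: 29.55
tool_pos: [452.8, 200.0, 229.7]
tcp_rot: [3.14, -0.0, 1.8]
contact_force: [-1.2, 0.0, -1.5]
grip_width: 62.4
tcp [452.8 200.  229.7] yaw 103.2 F [-1.2  0.  -1.5] w 62.4
pivot in sleeve mouth frame x,y,z 3.0 -1.2 149.9
scene tilt 29.3 lean-away dir 12.5 axis at mouth plane x,y 1.8 -3.1 axis at rim vs pivot 0.5 -0.9 1129 1.15
side tilt 29.7 lean-away dir 16.0 axis at mouth plane x,y 1.6 4.6 axis at rim vs pivot -0.6 2.2 792 0.89
wrist tilt 30.3 lean-away dir 13.7 axis at mouth plane x,y 2.5 -0.8 axis at rim vs pivot -1.3 -0.2 9566 0.8
rim height 150.8 n 3033 slopes deg x,y [-0.3  0.3] centre,r [ 1.6 -1.1 29.5] [81, 91, 70, 93, 95, 78, 102, 94, 93, 94, 118, 111, 129, 129, 147, 342, 1283, 1013, 167, 31, 30, 41, 24, 28, 42, 27, 28]
pivot 2.7 -1.0 149.9 F axial -0.7 x -0.7 y -0.3 mom [ 0.    0.1  -0.01]
```

View pics/chk_wrist.png

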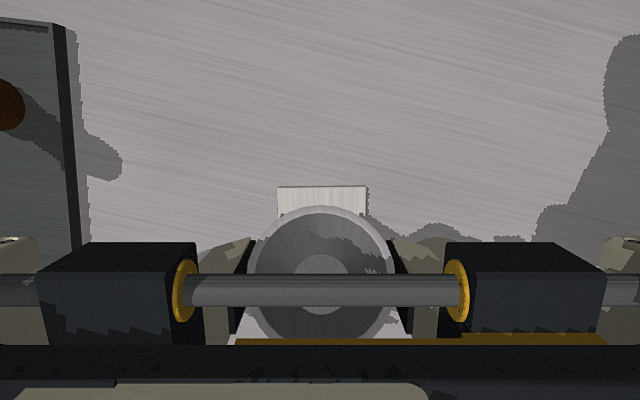

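```bash
python3 -m pendant '[{"linear":[-1.9,0.4,-1],"twist":0},{"linear":[0,0.9,-4],"twist":0},{"linear":[3,1.5,-10],"twist":0},{"linear":[5.5,2.1,-14],"twist":0},{"linear":[5.5,2.1,-14],"twist":0},{"linear":[5.5,2.1,-14],"twist":0}]'; python3 rim.py 136
```

```text
time: 30.5
tool_pos: [457.8, 202.2, 214.8]
tcp_rot: [-3.142, -0.0, 1.801]
contact_force: [-0.1, 0.8, -0.7]
grip_width: 62.3
rim height 135.2 n 3136 slopes deg x,y [-0.3  0.1] centre,r [-1.  -0.5 29.4] [118, 128, 136, 146, 158, 162, 153, 177, 192, 179, 214, 237, 902, 1459, 373, 44, 33, 37, 31, 31, 30, 35, 38, 34, 35, 33, 37]
pivot 0.2 -0.2 134.5 F axial -1.0 x 0.2 y -0.8 mom [0.03 0.08 0.02]
```

```bash
python3 -m pendant '[{"linear":[3,0.7,-5],"twist":0},{"linear":[6.5,1.5,-11],"twist":0},{"linear":[10,2.4,-17],"twist":0},{"linear":[13.5,3.2,-23],"twist":0},{"linear":[16.5,4,-28.5],"twist":0},{"linear":[18.8,4.5,-32.7],"twist":0},{"linear":[18.8,4.5,-32.7],"twist":0},{"linear":[18.8,4.5,-32.7],"twist":0}]'; python3 rim.py 97
```

```text
time: 31.55
tool_pos: [476.5, 206.6, 182.3]
tcp_rot: [3.141, -0.0, 1.801]
contact_force: [-0.4, -0.7, -1.2]
grip_width: 62.1
rim height 97.3 n 3174 slopes deg x,y [-0.2  0.2] centre,r [-0.5 -0.4 29.4] [128, 137, 151, 157, 150, 164, 187, 164, 170, 201, 169, 199, 236, 764, 1492, 521, 51, 36, 27, 38, 26, 32, 43, 34, 27, 30, 28]
pivot 0.6 -0.1 96.6 F axial -0.9 x -0.9 y -0.2 mom [ 0.05  0.05 -0.07]
```

```bash
python3 -m pendant '[{"linear":[1.5,0.4,-2.6],"twist":0},{"linear":[2.8,0.7,-5],"twist":0},{"linear":[3.6,0.9,-6.5],"twist":0},{"linear":[3.6,0.9,-6.5],"twist":0},{"linear":[3.6,0.9,-6.5],"twist":0}]'; python3 rim.py 90;  python3 -m pendant '[{"linear":[0.5,0.1,-0.9],"twist":0},{"linear":[0.5,0.1,-0.9],"twist":0},{"linear":[0.5,0.1,-0.9],"twist":0}]' && python3 rim.py 89
```

```text
time: 32.22
tool_pos: [480.1, 207.6, 175.7]
tcp_rot: [3.142, -0.0, 1.801]
contact_force: [-0.6, -0.2, -2.3]
grip_width: 62.2
rim height 89.7 n 3238 slopes deg x,y [-0.3  0.1] centre,r [-0.6 -0.3 29.4] [131, 128, 148, 163, 157, 160, 192, 165, 177, 199, 181, 204, 440, 1334, 1017, 130, 35, 32, 37, 27, 32, 30, 34, 38, 35, 32, 27]
pivot 0.5 -0.1 89.0 F axial -1.0 x -1.1 y 0.6 mom [0.01 0.05 0.01]
time: 32.65
tool_pos: [480.6, 207.7, 174.7]
tcp_rot: [3.142, -0.0, 1.801]
contact_force: [-0.1, 0.8, -0.6]
grip_width: 62.2
rim height 88.6 n 3225 slopes deg x,y [-0.2  0.1] centre,r [-0.6 -0.4 29.4] [138, 130, 148, 151, 173, 163, 172, 181, 175, 203, 189, 190, 481, 1392, 963, 92, 26, 28, 40, 27, 39, 24, 41, 38, 29, 36, 29]
pivot 0.4 -0.1 87.9 F axial -0.8 x -1.0 y 0.8 mom [ 0.06  0.05 -0.01]
```

```bash
python3 -m pendant '[{"linear":[0.4,0.1,-0.7],"twist":0},{"linear":[0.4,0.1,-0.7],"twist":0},{"linear":[0.4,0.1,-0.7],"twist":0}]' && python3 rim.py 88;  python3 -m pendant '[{"linear":[0.3,0.1,-0.5],"twist":0},{"linear":[0.3,0.1,-0.5],"twist":0},{"linear":[0.3,0.1,-0.5],"twist":0}]' && python3 rim.py 87
```

```text
time: 33.08
tool_pos: [481.0, 207.8, 174.1]
tcp_rot: [3.142, -0.0, 1.801]
contact_force: [0.2, 0.0, -0.7]
grip_width: 62.4
rim height 87.8 n 3256 slopes deg x,y [-0.1  0.1] centre,r [-0.7 -0.3 29.3] [137, 117, 156, 165, 160, 181, 167, 162, 178, 198, 177, 201, 346, 1243, 1181, 189, 26, 42, 30, 30, 30, 35, 39, 29, 36, 37, 32]
pivot 0.4 -0.0 87.1 F axial -0.7 x -0.4 y 1.1 mom [0.11 0.12 0.07]
time: 33.5
tool_pos: [481.2, 207.9, 173.6]
tcp_rot: [-3.142, -0.0, 1.801]
contact_force: [-1.7, -0.1, 1.4]
grip_width: 62.4
rim height 87.4 n 3190 slopes deg x,y [-0.1  0.1] centre,r [-0.6 -0.3 29.4] [116, 124, 159, 147, 158, 169, 155, 185, 174, 180, 200, 186, 230, 644, 1541, 613, 61, 33, 26, 29, 35, 36, 32, 28, 37, 38, 32]
pivot 0.4 0.0 86.6 F axial 1.8 x -0.6 y 0.3 mom [0.12 0.39 0.07]
```

```bash
python3 -m pendant '[{"linear":[0.15,0,-0.3],"twist":0},{"linear":[0.15,0,-0.3],"twist":0},{"linear":[0.15,0,-0.3],"twist":0}]' && python3 rim.py 87
```

```text
time: 33.92
tool_pos: [481.4, 207.9, 173.4]
tcp_rot: [3.142, -0.0, 1.801]
contact_force: [-2.8, 0.1, 3.4]
grip_width: 62.3
rim height 87.1 n 3160 slopes deg x,y [-0.1  0.2] centre,r [-0.6 -0.3 29.4] [115, 148, 130, 174, 165, 169, 159, 172, 180, 186, 178, 211, 272, 984, 1407, 330, 39, 30, 41, 28, 37, 32, 33, 25, 35, 37, 31]
pivot 0.5 -0.0 86.3 F axial 3.7 x -1.0 y 1.7 mom [0.22 0.62 0.1 ]
```

```bash
python3 -m pendant '[{"linear":[-0.1,0,0.2],"twist":0},{"linear":[-0.1,0,0.2],"twist":0},{"linear":[-0.1,0,0.2],"twist":0},{"linear":[-0.1,0,0.2],"twist":0},{"linear":[-0.1,0,0.2],"twist":0},{"linear":[-0.1,0,0.2],"twist":0}]' 0 && python3 rim.py 87; python3 -m pendant '[{"linear":[-1,0,15],"twist":0},{"linear":[-3,0,45],"twist":0},{"linear":[-10,0,90],"twist":0},{"linear":[-30,-30,130],"twist":0},{"linear":[-30,-30,130],"twist":0},{"linear":[-30,-30,130],"twist":0}]' && python3 rim.py 87; python3 rim.py 43
python3 - <<'E'
from h import *
M=np.array([523,217.7,120.9]); n=np.array([-.4866,-.1146,.866])
for k in('scene','side'):
    c=cap(k); W=cloud(c); f=c['frame']; cv2.imwrite(f'pics/end_{k}.png',f)
    p,a,m,e=cone(W,M-3*n,n,90,23,8); print('short',k,tilt(a),m,e)
a=cv2.imread('pics/end_scene.png')[90:290,130:530]; b=cv2.imread('pics/end_side.png')[100:340,110:490]
cv2.imwrite('pics/end.png',np.vstack([cv2.resize(a,(760,300)),cv2.resize(b,(760,300))]))
E
```

```text
time: 34.72
tool_pos: [481.4, 207.8, 173.4]
tcp_rot: [3.142, -0.0, 1.801]
contact_force: [-0.7, 0.2, 0.1]
grip_width: 92.0
rim height 87.1 n 3215 slopes deg x,y [0.1 0.3] centre,r [-1.4 -0.4 29.3] [102, 117, 132, 121, 142, 149, 154, 164, 160, 179, 207, 196, 273, 990, 1543, 301, 8, 0, 0, 0, 0, 0, 0, 0, 0, 0, 0]
pivot 0.5 -0.1 86.4 F axial 0.8 x -0.1 y -0.8 mom [ 0.07 -0.02 -0.  ]
time: 35.52
tool_pos: [451.3, 177.9, 303.7]
tcp_rot: [3.141, -0.0, 1.8]
contact_force: [-0.2, 0.1, -0.4]
grip_width: 91.9
rim height 87.1 n 998 slopes deg x,y [0.4 0.2] centre,r [-1.1 -0.5 29.5] [34, 34, 31, 33, 46, 43, 49, 35, 44, 45, 45, 65, 76, 330, 441, 117, 5, 0, 0, 0, 0, 0, 0, 0, 0, 0, 0]
pivot 33.8 -22.2 216.7 F axial -1.3 x -0.6 y -0.0 mom [ 0.04  0.05 -0.03]
rim height 42.4 n 25 slopes deg x,y [-13.1  20. ] centre,r [ 1.4 -7.  24. ] [0, 0, 0, 0, 0, 0, 0, 0, 0, 0, 0, 0, 6, 14, 5, 0, 0, 0, 0, 0, 0, 0, 0, 1, 1, 2, 4]
pivot 33.6 -22.1 216.3 F axial -0.1 x -0.8 y 0.0 mom [ 0.04  0.06 -0.02]
short scene tilt 34.2 lean-away dir 9.1 1109 1.475309886983412
short side tilt 30.3 lean-away dir 18.2 1260 1.1001946416466168
```

View pics/end.png

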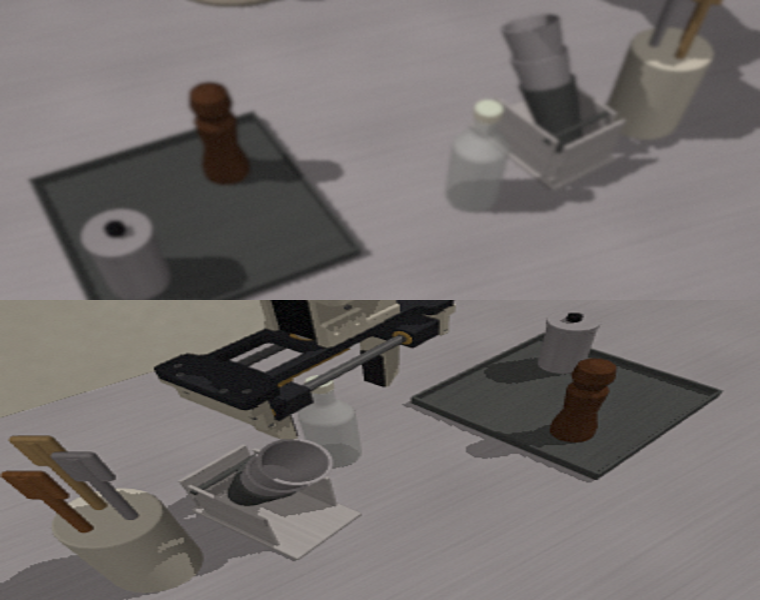

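```bash
python3 -c "
from plant import bot; print(bot.close_job())"
```

```text
the job is handed in; nothing more can be done
None
```

Both beakers are off the tray. The tall one sits in the sleeve and the short one sits in the tall one. I handed the job in at about 36 s, with the gripper open and well clear.

**How it was done:** The tool could only point down, so I gripped each beaker at its rim. I swung it in the grip against the outside of the tray rim to about 29–30°, then lowered it along the sleeve axis. I stopped when the axial force rose about 5–7 N over the beaker's hanging weight, then opened the gripper.

**Last checks (wrist camera):**

| Beaker | Rim height | Allowed | Out of line | Off centre |
|---|---|---|---|---|
| Tall, above sleeve rim | 42.8 mm raw, about 43.3 mm corrected for a 0.5 mm bias in the sleeve measurement | 43–46 mm | 0.4° or less | about 0.5 mm |
| Short, above tall rim | 44.3 mm | 42–45 mm | 0.4° or less | about 1 mm |

- **Stability:** neither beaker's rim height changed after release.
- **Bystanders:** in the final pictures the canister, mill, crock and bottle stand where they were. I judged this by eye and did not re-measure them.

**Checks that disagreed or are close:**
- **Axis fits:** the final fits of the short beaker's axis from the scene and side cameras gave 34.2° and 30.3°, with directions of 9° and 18°. Those fits took in the tall beaker's wall as well. I relied on the wrist camera's rim measurement instead.
- **Tall beaker's depth:** it is near the low end of its allowed range, within the camera's error.

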